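# Raise the pour-over stand four clicks and seat the dripper

## Robot

A 6-joint arm with a two-finger parallel gripper is mounted at the origin on the work surface. World frame = base frame: x ahead of the robot, y to its left, z up, the work surface at z = 0. Lengths are in m, angles in rad, forces in N, time in s.
With the tool pointing down it reaches from about 0.375 to 0.975 m from the base axis. Payload 3.8 kg.
Tool frame: the origin (TCP) lies midway between the tips of the shut fingers; the grasp point (between the pads) lies 19 mm behind it (r.grip_depth is the distance from the TCP to the grasp point, in m); z points along the fingers, y is the line along which they close (so a half turn about z gives the same grasp; the last joint's range is limited). The gripper opens to 85 mm and grips with 20 to 120 N. Pads are 22 mm wide; open, the fingers measure 114 mm over their backs; the gripper's body (76 mm by 85 mm) begins 54 mm behind the grasp point. The pads swing forward as they close: fully open they stand 13 mm farther back than shut.
Start: joints at [1.138, 0.264, 1.604, -0, 1.274, -0.037], TCP at [0.26, 0.623, 0.21] pointing down, gripper open.
Joint ranges: [-2.63, 2.63], [-0.94, 2.18], [0.31, 2.57], [-1.31, 4.45], [0, 2.66], [-2.55, 2.55]. Speed limits (rad/s): [2.57, 2.57, 3.14, 3.14, 3.14, 3.14].

## Interface

Orientations are given as a unit quaternion [w, x, y, z].
In Python, from station import r, move_gripper, eyes, ticket gives the robot as it stands. Calls block until the motion is done:
- r.move_pose(position, orientation): joint-space move of the TCP to a pose.
- r.movel(position, frame=None, velocity=0.15, contact_N=None): straight line of the TCP; frame=None keeps the orientation; velocity is the mean speed in m/s. With contact_N (N) it stops when the force on the tool has changed by that much, and returns True; else False.
- r.move_j(angles): joint-space move.
- move_gripper(opening, force=None): opening from 0.0 (shut) to 1.0 (fully open); force is the grip in N (None keeps the last); returns when the fingers have stopped.
- r.hold(seconds).
- r.solve_ik(position, orientation): joint angles nearest the present ones, or None.
- eyes.grab_frame(name): name is "side" or "top"; returns a dict with "image" (400x640x3 uint8, red, green, blue), "z_map" (400x640 float32, m along the optical axis (not along the pixel's ray), 0 where there is no reading), "camera_matrix" (3x3 intrinsics, pixels), "eye" and "attitude" of the camera in the world. Camera axes: x right, y down, z forward; pixel columns grow to the right and rows downward; lengths in m; the calibration is good to about 2 mm. A picture is of the moment at which its call begins.
A pose or a line that the arm cannot do raises r.PlanningError and nothing moves.
- ticket.hand_in(): hands the job in; it is judged then, once.
Readings, each from a call of its own:
- r.get_clock(): time.
- r.get_joint_pos(): joint angles.
- r.get_qvel(): joint speeds.
- r.get_joint_torque(): joint torques, N m.
- r.get_ee_pos(): TCP position.
- r.get_orientation(): TCP orientation.
- r.get_wrist_force(): force on the tool from outside, world axes, zero at the start.
- r.get_ft_torque(): the same for the moment, N m.
- r.get_finger_gap(): opening from 0.0 (shut) to 1.0 (fully open).
- r.get_grasp_force(): force on a finger pad.
Only numpy, scipy, OpenCV 4.12 (cv2) and the standard library are available. Lean on these libraries where they do the work, as an engineer would, in place of code of your own. Each camera call takes 0.05 s, during which the arm holds its last target. There are 200 camera calls.

## Task

Raise the ring of the pour-over stand by the wooden knob on top of its ratchet column until the pawl has clicked exactly four times, no more, then let the column down gently until it rests on the pawl and let go of the knob. Then seat the dripper gently, upright and fully home in the ring, above the glass server. Leave the server and the other things on the counter where they are.

Things in the scene. Friction and masses are not known exactly. Their poses are not given: they have to be found in the camera images.
- stand: pour-over coffee stand, fixed to the counter: dark wooden base plate 150 x 240 x 12 mm. Origin on the counter under the column's axis; the plate reaches 65 mm to -y and 175 mm to +y of it. +y points from the column to the ring, z is up. A small grey box (28 x 46 x 38 mm) on the column's toothed side (-y) holds the spring pawl; it is clamped at a height that differs by 30 mm from start to start
- knob (a point): centre of the dark wooden knob on top of the steel ratchet column: an upright cylinder 34 mm across and 38 mm high on the column's axis, gripped from above; the arm that carries the ring begins 23 mm below this point and runs to stand +y. 185 mm above the counter at the start (column fully down); the column slides only straight up and down
- column (a joint): lift of the column, m, 0 fully down (the start). The first 3 mm are free of the pawl; the first click comes after 12 to 42 mm, not told by the poses; the next ones 12 mm apart. The pull is its weight (3 to 6 N), grows by 8 to 15 N over the 8 mm before a click and drops back within 1 mm at the click. Let go, it sinks onto the last clicked notch, never past it; faster than 0.15 m/s counts as dropped
- ring (a point): centre of the upper face of the ring, a steel ring with hole 68 mm across, outer diameter 92 mm, 10 mm high, level; it is carried by the column, 115 mm from its axis, and goes up with the knob, always 23 mm lower than the knob's centre. Its y axis is the stand's y axis
- dripper: white ceramic dripper, loose, standing on its foot, about 0.22 kg. Origin: centre of the foot's underside, z up. Cone 40 mm across at the foot, 64 mm at 45 mm height; flange 92 mm across from 45 to 50 mm height; above it a round cup 56 mm across up to 92 mm height, gripped from above. Seated, the flange lies on the ring and the origin is 45 mm below point ring
- server: glass server, an open glass 90 mm across and 116 mm high, loose, on the stand's base plate under the ring. Origin at the centre of its underside. To be left alone; with the ring not raised the dripper's foot would strike it
- mug: mug 84 mm across, 95 mm high, loose bystander; origin at its underside
- bean_jar: amber coffee jar 90 mm across, 140 mm high, loose bystander; origin at its underside
- pepper_mill: dark wooden pepper mill 56 mm across, 150 mm high, loose bystander; origin at its underside
- sugar_bowl: white bowl 100 mm across, 50 mm high, loose bystander; origin at its underside
- scoop: metal spoon with wooden handle, 160 mm long, lying flat, loose bystander; origin at its underside
- saucer: white saucer 140 mm across, 16 mm high, loose bystander; origin at its underside
Mind the look-alikes: they are no part of the job. What is shaped like the dripper but purple or red is not meant.

How it is judged:
On the way:
1. the column rests still on the pawl at the fourth notch, the knob let go, before the dripper is brought to the ring (distance between fourth_tooth and pawl_tip below 0.0025 m and contact force between stand and the fingers below 0.3 N and horizontal distance between dripper and ring above 0.04 m), for 0.2 s.
At the end, for the whole second after the job is handed in: the column rests on the pawl at the fourth notch (tooth on pawl within 2.5 mm; neither the third nor the fifth), and the dripper stands still and upright (within 0.08 rad) in the ring, centred within 6 mm and with its flange on the ring within 3 mm, let go (distance between fourth_tooth and pawl_tip below 0.0025 m and horizontal distance between dripper and ring below 0.006 m and z of dripper in the frame of ring between -0.048 and -0.042 m and angle between dripper's own z axis and vertical below 0.08 rad and linear speed of dripper below 0.02 m/s); the robot touches nothing.
It fails at once if the column dropped onto its pawl (falling faster than 0.15 m/s) (velocity of joint column below -0.15 m/s).
It fails at once if the dripper pressed or knocked on the stand with more than 25 N (contact force between dripper and stand above 25 N).
It fails at once if the server moved more than 15 mm or tipped (distance of server from where it was at the start of the episode above 0.015 m or angle between server's own z axis and vertical above 0.2 rad).
It fails at once if the dripper struck the server (contact force between dripper and server above 3 N).
It fails at once if a bystander (mug, jar, mill, bowl, spoon, saucer) moved more than 20 mm (distance of any of mug, bean_jar, pepper_mill, sugar_bowl, scoop, saucer from where it was at the start of the episode above 0.02 m).
It also fails if it takes over 69 s, if anything falls off the work surface, if the arm or the gripper's body presses on something with over 40 N, if the wrist force passes 120 N, or if a joint passes its speed limit or range.

## Working session

There is one attempt and no reset: what is moved stays moved. The work goes in short steps, each a Python script; the robot and the scene stay as the last script left them, time stands still between calls to the robot, and variables do not carry over. Pictures are saved under pics/ and viewed, at most 10 in all, crops included, and the job is handed in when it is done.

```bash
mkdir -p pics; ls; cat > h.py <<'E'
import numpy as np, cv2
from station import r, move_gripper, eyes, ticket
from scipy.spatial.transform import Rotation as R
def grab(n):
    f=eyes.grab_frame(n); a=np.array(f["attitude"],float)
    M=a if a.shape==(3,3) else R.from_quat(a,scalar_first=True).as_matrix()
    z=f["z_map"]; K=f["camera_matrix"]; v,u=np.mgrid[:400,:640]
    P=np.stack([(u-K[0,2])/K[0,0]*z,(v-K[1,2])/K[1,1]*z,z],-1)@M.T+np.array(f["eye"])
    P[z==0]=np.nan
    return f,P
E
python3 - <<'E'
from h import *
for n in("side","top"):
    f,P=grab(n); cv2.imwrite(f"pics/{n}.png",f["image"][...,::-1]); np.savez(f"{n}.npz",P=P,im=f["image"],K=f["camera_matrix"],eye=f["eye"],att=f["attitude"])
    print(n,f["eye"],f["attitude"],f["camera_matrix"])
print(r.get_clock(),r.get_orientation(),r.grip_depth)
E
```

```text
pics
side [ 0.01622017 -0.61305463  1.09624432] [-0.31768321  0.88555407 -0.3184172   0.1161114 ] [[444.82152048   0.         314.10686396]
 [  0.         444.82152048 204.72108354]
 [  0.           0.           1.        ]]
top [ 0.3378187  -0.00254176  1.32860921] [-0.05343431  0.71200085 -0.69739532  0.06196231] [[397.28829567   0.         326.39237975]
 [  0.         397.28829567 201.86543312]
 [  0.           0.           1.        ]]
0.1 [-2.47853841e-04  1.96580294e-01  9.80487150e-01 -1.03675498e-03] 0.0187
```

View pics/side.png

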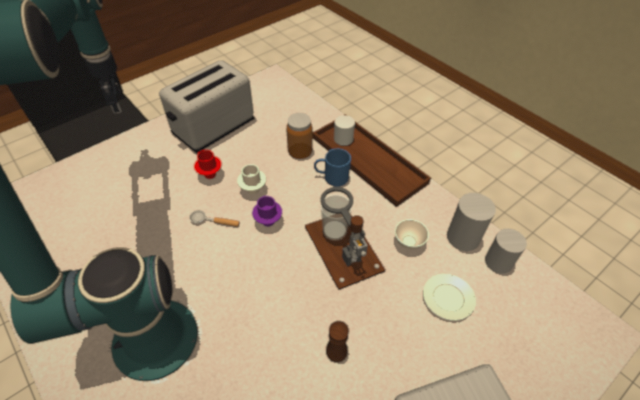

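View pics/top.png

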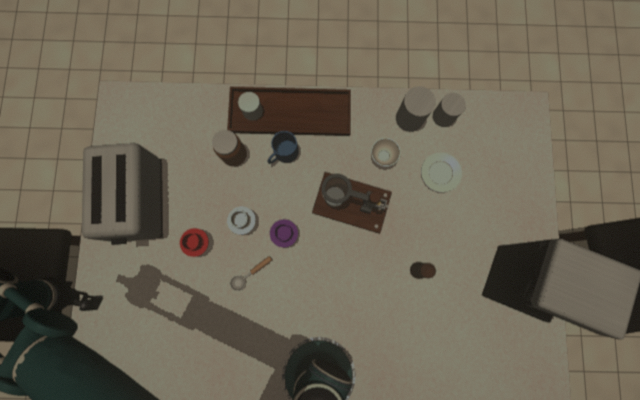

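The side view shows the stand at (345,245), and the top view shows it at (352,203). There are three dripper shapes, listed as side / top pixels:
- **Red:** (207,163) / (194,242)
- **Purple:** (266,211) / (285,233)
- **White:** (252,178) / (241,221)

The white one fits the description. The white cylinder on the tray has no flange. I'll confirm with an enlarged crop and measure.

```bash
python3 - <<'E'
from h import *
A={n:np.load(n+".npz") for n in("side","top")}
a=A["side"]["im"][110:290,180:400]; b=A["top"]["im"][130:280,180:400]
cv2.imwrite("pics/crop.png",np.vstack([cv2.resize(x,None,fx=s,fy=s,interpolation=2) for x,s in((a,1.8),(b,1.8))])[...,::-1])
def show(n,u0,u1,v0,v1,z0,z1,lab):
    P=A[n]["P"][v0:v1,u0:u1].reshape(-1,3); m=(P[:,2]>z0)&(P[:,2]<z1); Q=P[m]
    if len(Q)<5: print(lab,n,len(Q)); return
    c,rad=cv2.minEnclosingCircle(Q[:,:2].astype(np.float32))
    print(lab,n,len(Q),"circ",np.round(c,4),round(rad,4),"med",np.round(np.median(Q,0),4),"zr",np.round(np.percentile(Q[:,2],[5,95]),4))
for n,box in(("side",(232,275,155,200)),("top",(220,262,200,242))):
    show(n,*box,0.083,0.11,"dr cup"); show(n,*box,0.043,0.06,"dr flange")
for n,box in(("side",(300,385,180,290)),("top",(310,395,170,235))):
    show(n,*box,0.196,0.22,"knob top"); show(n,*box,0.15,0.17,"ring+arm"); show(n,*box,0.006,0.018,"base")
    P=A[n]["P"][box[2]:box[3],box[0]:box[1]].reshape(-1,3); Q=P[(P[:,2]>.006)&(P[:,2]<.018)]
    rc=cv2.minAreaRect(Q[:,:2].astype(np.float32)); print("rect",n,rc)
for n in A:
    P=A[n]["P"]; m=(P[...,2]>.02)&(P[...,2]<.5)&(P[...,0]>.15)
    k,l,s,c=cv2.connectedComponentsWithStats(m.astype(np.uint8))
    for i in range(1,k):
        if s[i,4]>60:
            Q=P[l==i]; print(n,np.round(c[i]),s[i,4],np.round(Q.min(0),3),np.round(Q.max(0),3))
E
```

```text
dr cup side 165 circ [0.4756 0.203 ] 0.0861 med [0.4706 0.2405 0.0909] zr [0.0841 0.095 ]
dr flange side 288 circ [0.4824 0.2567] 0.0468 med [0.4698 0.2422 0.052 ] zr [0.0474 0.0573]
dr cup top 86 circ [0.4856 0.2586] 0.0286 med [0.4853 0.2583 0.0907] zr [0.0841 0.0956]
dr flange top 499 circ [0.4851 0.2592] 0.0467 med [0.4831 0.2569 0.0508] zr [0.0461 0.0558]
knob top side 130 circ [ 0.5406 -0.1556] 0.017 med [ 0.539  -0.1571  0.2048] zr [0.1987 0.2079]
ring+arm side 502 circ [ 0.5619 -0.0849] 0.0886 med [ 0.5588 -0.0625  0.1628] zr [0.1553 0.1664]
base side 2441 circ [ 0.6051 -0.0568] 0.2426 med [ 0.5303 -0.1286  0.0133] zr [0.0071 0.0169]
rect side ((0.6021216511726379, -0.05695237219333649), (0.4082408845424652, 0.277987003326416), 50.350830078125)
knob top top 108 circ [ 0.5428 -0.1539] 0.0167 med [ 0.5426 -0.154   0.2044] zr [0.2011 0.2086]
ring+arm top 467 circ [ 0.5687 -0.0737] 0.0756 med [ 0.561  -0.0639  0.1623] zr [0.1573 0.1664]
base top 1962 circ [ 0.5624 -0.1064] 0.1718 med [ 0.5315 -0.1094  0.0124] zr [0.0073 0.0168]
rect top ((0.5588406324386597, -0.10326749086380005)
[... 1024 characters left out ...]
  0.158]
top [250. 105.] 499 [0.836 0.213 0.02 ] [0.907 0.284 0.097]
top [449. 108.] 735 [ 0.831 -0.461  0.02 ] [ 0.912 -0.381  0.117]
top [386. 150.] 388 [ 0.676 -0.259  0.02 ] [ 0.775 -0.161  0.056]
top [121. 193.] 7313 [0.394 0.52  0.025] [0.695 0.709 0.198]
top [351. 193.] 1126 [ 0.519 -0.205  0.02 ] [0.62  0.002 0.21 ]
top [241. 220.] 637 [0.441 0.213 0.04 ] [0.53  0.304 0.097]
top [283. 233.] 634 [0.403 0.076 0.044] [0.49  0.165 0.098]
top [194. 242.] 654 [0.365 0.36  0.043] [0.455 0.45  0.096]
top [565. 285.] 10607 [ 0.182 -0.787  0.02 ] [ 0.424 -0.527  0.357]
top [423. 270.] 352 [ 0.31  -0.343  0.02 ] [ 0.361 -0.295  0.15 ]
top [ 59. 294.] 1711 [0.223 0.547 0.242] [0.301 0.682 0.5  ]
```

View pics/crop.png

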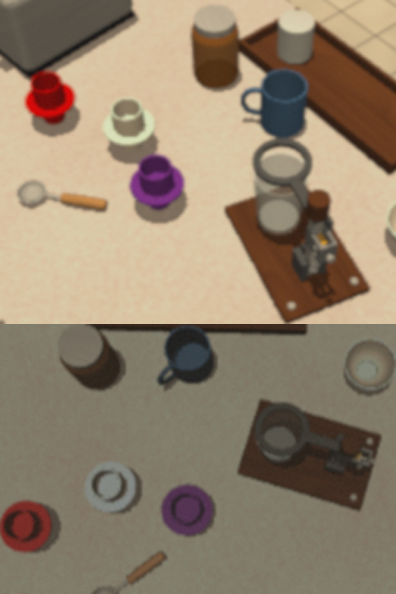

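The crop confirms that the flanged white cup at (128,125) is the dripper. Measurements in metres:
- **Dripper:** (0.484, 0.258), with the flange at about 0.05 and the top at about 0.092, as specified.
- **Knob:** (0.542, -0.155), top at 0.204, as specified.
- **Ring:** about (0.573, -0.044), which is 0.115 from the knob, as specified.

Next I'll go to the knob.

```bash
cat >> h.py <<'E'
KN=np.array([.5417,-.1548]); RG=np.array([.573,-.044]); DR=np.array([.4842,.2582])
YAW=np.arctan2(*(RG-KN)[::-1])-np.pi/2
def ori(th):
    y=np.array([np.cos(th),np.sin(th),0]); z=np.array([0,0,-1.])
    return R.from_matrix(np.stack([np.cross(y,z),y,z],1)).as_quat(scalar_first=True)
def best(p,th):
    c=[(abs(q[5]),list(ori(t))) for t in(th,th+np.pi) if (q:=r.solve_ik(list(p),list(ori(t)))) is not None]
    return min(c,key=lambda a:a[0])[1]
E
python3 - <<'E'
from h import *
np.set_printoptions(precision=4,suppress=True)
r.movel([.26,.6,.36],velocity=.25)
p=[*KN,.34]; o=best(p,YAW); r.move_pose(p,o); print(r.get_clock(),r.get_joint_pos(),np.degrees(YAW))
r.movel([*KN,.25],velocity=.15)
f0=np.array(r.get_wrist_force())
print("hit",r.movel([*KN,.172],velocity=.06,contact_N=6)); print(r.get_ee_pos(),f0,r.get_wrist_force())
f,P=grab("side"); cv2.imwrite("pics/pre.png",cv2.resize(f["image"][150:300,270:450],None,fx=3,fy=3)[...,::-1]); print(r.get_clock())
E
```

```text
3.6917 [-0.3213 -0.0013  1.6669  0.0003  1.476  -0.0473] -15.774507062886457
hit False
[ 0.5421 -0.1549  0.1726] [ 0.1854 -1.0988 -0.0363] [-0.666   0.6593  0.9451]
5.9417
```

View pics/pre.png

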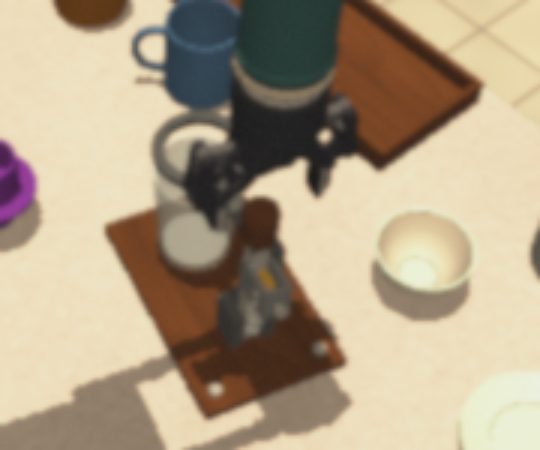

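The left fingertip is at about (210,215) and the right at (318,185), on either side of the knob at (262,222). They look a little high, so I'll check finger height and lateral centring with depth before closing.

```bash
python3 - <<'E'
from h import *
np.set_printoptions(precision=4,suppress=True)
f,P=grab("side")
im=f["image"].astype(int); S=R.from_euler('z',-YAW).as_matrix()
Q=(P-np.array([*KN,0]))@S.T
for z0 in np.arange(.165,.28,.01):
    m=(Q[...,2]>z0)&(Q[...,2]<=z0+.01)&(abs(Q[...,0])<.08)&(abs(Q[...,1])<.06)
    q=Q[m]
    for lab,s in(("L",q[q[:,0]<-.025]),("K",q[abs(q[:,0])<=.025]),("R",q[q[:,0]>.025])):
        if len(s): print(round(z0,3),lab,len(s),"x",s[:,0].min(),s[:,0].max(),"y",s[:,1].min(),s[:,1].max())
print(r.get_finger_gap(),r.get_ee_pos())
E
```

```text
0.165 K 24 x -0.01737062665142267 0.007808278721831991 y -0.017177959174739157 0.04749331448054562
0.175 K 35 x -0.01777132315941903 0.015550525876371025 y -0.017774455753805863 0.007275832371223457
0.185 K 25 x -0.017667692784807256 0.01187024115391492 y -0.017320837792804883 -0.0001427750458303258
0.195 K 70 x -0.018597643909091893 0.013730049084363233 y -0.018798199534152963 0.016828349841594127
0.205 L 4 x -0.04829387728934605 -0.04192323119989402 y -0.012863295909484956 -0.009009549987677038
0.205 K 68 x -0.016792859092087623 0.014510031344150374 y -0.01767919184817857 0.014224071500689807
0.205 R 12 x 0.04383444691791245 0.049605568249449325 y -0.01169416329288281 0.007308686551817735
0.215 L 14 x -0.054669908339398325 -0.041938641060114905 y -0.012367495005198265 0.001891016737231143
0.215 R 18 x 0.042731845779747805 0.05639575460454478 y -0.014064350031068177 0.0104347398888337
0.225 L 19 x -0.05592306917673965 -0.04341108874685351 y -0.014322541090162113 0.0009661257494048309
0.225 R 21 x 0.043204442224310524 0.05820773483032822 y -0.013669840504678496 0.007342559373321296
0
[... 542 characters left out ...]
65116068514 y -0.017268354219650606 0.007925852008401173
0.265 L 72 x -0.0721020534723635 -0.027904101001444963 y -0.019806964132996676 0.010412530386144567
0.265 K 13 x -0.013035927877568906 0.01699019812360562 y -0.013368779576506264 -0.008959085317601798
0.265 R 37 x 0.02952859834873931 0.07560185227036426 y -0.019384072735577018 0.006411619712876682
0.275 L 58 x -0.07136574555737443 -0.02561489453653398 y -0.020218003839825752 0.011411694593175918
0.275 K 31 x -0.024837849135553654 0.02491394267139422 y -0.020121624473872654 -0.010888997446093717
0.275 R 31 x 0.02512665565031573 0.07352575552296924 y -0.02004181301984304 -0.0028576712225896676
1.0009183739045828 [ 0.5421 -0.1549  0.1726]
```

```bash
python3 - <<'E'
from h import *
np.set_printoptions(precision=4,suppress=True)
S=R.from_euler('z',-YAW).as_matrix()
r.movel([*KN,.28],velocity=.12)
for g in(1,.4,0):
    move_gripper(g); t=r.get_ee_pos()
    f,P=grab("side"); Q=((P-np.array(t))@S.T)
    m=(abs(Q[...,0])<.08)&(abs(Q[...,1])<.06)&(Q[...,2]>-.05)&(Q[...,2]<.1); q=Q[m]
    print(g,t,"tip zs",np.sort(q[:,2])[:8])
    cv2.imwrite(f"pics/g{g}.png",cv2.resize(f["image"][110:260,270:450],None,fx=3,fy=3)[...,::-1])
    K=f["camera_matrix"];a=np.array(f["attitude"]);M=R.from_quat(a,scalar_first=True).as_matrix() if a.size==4 else a
    c=(np.array(t)-f["eye"])@M; uv=(K@c/c[2])[:2]; print("tcp px in crop",3*(uv-[270,110]))
move_gripper(1); print(r.get_clock())
E
```

```text
1 [ 0.5412 -0.1546  0.2789] tip zs [0.0371 0.0375 0.0379 0.0384 0.0386 0.0388 0.0391 0.0395]
tcp px in crop [268.8468 271.7102]
0.4 [ 0.5417 -0.1548  0.2801] tip zs [0.0225 0.023  0.0236 0.0245 0.026  0.026  0.0262 0.0267]
tcp px in crop [269.5662 270.6073]
0 [ 0.5417 -0.1548  0.28  ] tip zs [0.0259 0.0263 0.0273 0.0282 0.0282 0.0285 0.0292 0.0302]
tcp px in crop [269.5367 270.6538]
9.1667
```

View pics/g0.png

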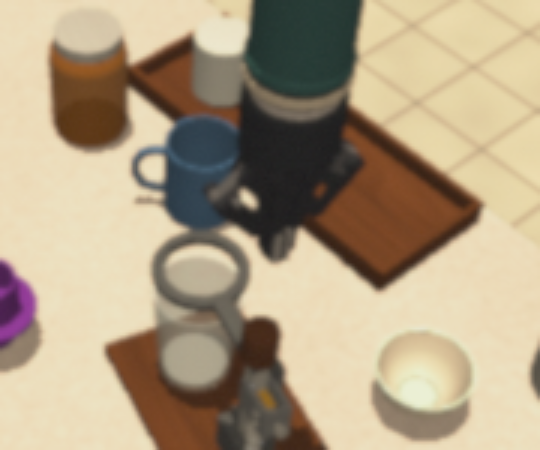

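The shut tip appears at (277,258), while the TCP projects to (270,271). The tips look higher than the TCP reading, so I'll settle it with a gentle touch on the knob top with the fingers shut.

```bash
python3 - <<'E'
from h import *
np.set_printoptions(precision=4,suppress=True)
move_gripper(0); r.movel([*KN,.222],velocity=.1)
print(r.movel([*KN,.183],velocity=.025,contact_N=5),r.get_ee_pos(),r.get_wrist_force())
r.movel([*KN,.265],velocity=.12); move_gripper(1); print(r.get_clock())
E
```

```text
False [ 0.5418 -0.1549  0.1832] [-0.5074 -0.4093 -0.3283]
13.9917
```

There was no contact with the TCP at 0.183, below the knob top at 0.204. That matches the depth reading: the real fingertips sit about 22 mm above the reported TCP. I'll allow for this offset, grip the knob and lift in small steps while logging force.

```bash
python3 - <<'E'
from h import *
np.set_printoptions(precision=4,suppress=True)
print(r.movel([*KN,.151],velocity=.08,contact_N=8),r.get_ee_pos())
w0=np.array(r.get_wrist_force()); move_gripper(0.2,80); r.hold(.2)
print("gap",r.get_finger_gap(),r.get_grasp_force(),w0,r.get_wrist_force())
z0=r.get_ee_pos()[2]; L=[]
for k in range(1,13):
    r.movel([*KN,.151+.001*k],velocity=.02); f=r.get_wrist_force(); L.append((r.get_ee_pos()[2]-z0,f[2]))
    if f[2]<-35: break
print(np.array(L)*[1000,1]); print(r.get_finger_gap(),r.get_clock())
S=R.from_euler('z',-YAW).as_matrix(); f,P=grab("side"); Q=((P-np.array([*KN,0]))@S.T)
q=Q[(abs(Q[...,0])<.05)&(Q[...,1]>.08)&(Q[...,1]<.17)&(Q[...,2]>.15)&(Q[...,2]<.25)]; print("ring z",np.median(q[:,2]))
E
```

```text
False [ 0.5422 -0.155   0.1517]
gap 0.3788531794926311 79.92486476898193 [-0.2866  0.197   0.095 ] [-5.864   1.2682  6.6292]
[[ 0.076   2.5926]
 [ 0.0926 -3.4284]
 [ 1.1048 -4.2783]
 [ 2.2234 -5.2165]
 [ 3.265  -4.4008]
 [ 4.3108 -4.7027]
 [ 5.2841 -4.9622]
 [ 6.2803 -4.2503]
 [ 7.3062 -4.3232]
 [ 8.3121 -5.0458]
 [ 9.3189 -4.355 ]
 [10.2717 -4.7603]]
0.37781011713414764 19.3
ring z 0.17302236819272565
```

```bash
python3 - <<'E'
from h import *
np.set_printoptions(precision=3,suppress=True,linewidth=150)
zr=.1517; z=.163; peak=0; L=[]; C=[]
while z<.151+.084:
    z+=.001; r.movel([*KN,z],velocity=.03); f=-r.get_wrist_force()[2]; h=(r.get_ee_pos()[2]-zr)*1e3; L.append((h,f))
    peak=max(peak,f)
    if peak>9.5 and f<peak-4 and f<7.5: C.append(h); peak=0; print("click",h)
    if len(C)==4 or f>45 or (C and h>C[0]+40): break
print(np.array(L).T); print(r.get_finger_gap(),r.get_clock())
E
```

```text
click 37.15771108726598
click 49.000758023725524
click 60.98420337070695
click 73.11151372664659
[[11.185 12.161 13.145 14.12  15.18  16.171 17.177 18.166 19.149 20.125 21.132 22.153 23.161 24.138 25.154 25.639 25.968 27.453 28.863 29.972 30.962
  31.979 33.49  37.158 37.768 37.896 38.282 38.915 39.624 40.375 41.396 42.214 43.009 44.065 45.133 49.001 49.777 49.924 50.33  50.944 51.632 52.463
  53.253 54.24  55.1   56.156 57.193 60.984 61.791 61.943 62.35  62.844 63.643 64.458 65.292 66.295 67.095 68.171 69.256 73.112]
 [ 3.728  3.836  4.587  4.532  4.662  3.945  4.458  4.003  5.33   3.913  3.55   4.022  4.012  4.244  4.771  6.885 15.248 17.135 20.552 20.411 20.074
  21.413 18.323  5.068  8.035 12.069 14.614 17.23  18.647 18.704 18.819 20.214 19.705 20.734 19.821  6.061  8.728 12.209 14.344 17.103 17.876 18.069
  19.784 19.063 20.365 20.001 18.864  6.246  9.413 12.389 15.685 17.504 17.744 17.883 19.141 18.756 20.447 20.575 20.184  5.344]]
0.3783115587665887 34.35
```

Four clicks came 12 mm apart. Now I'll lower until the pawl carries the weight, then release and check.

```bash
python3 - <<'E'
from h import *
np.set_printoptions(precision=3,suppress=True,linewidth=150)
z=r.get_ee_pos()[2]; L=[]
for k in range(12):
    z-=.0008; r.movel([*KN,z],velocity=.02); f=r.get_wrist_force()[2]; L.append((r.get_ee_pos()[2],f))
    if f>1.5: break
print(np.array(L).T)
move_gripper(1.0); zk=r.get_ee_pos()[2]; r.movel([*KN,zk+.08],velocity=.2)
print(r.get_clock())
S=R.from_euler('z',-YAW).as_matrix(); f,P=grab("side"); Q=((P-np.array([*KN,0]))@S.T)
q=Q[(abs(Q[...,0])<.05)&(Q[...,1]>.08)&(Q[...,1]<.17)&(Q[...,2]>.2)&(Q[...,2]<.26)]
c,rad=cv2.minEnclosingCircle(q[:,:2].astype(np.float32)); print("ring z",np.median(q[:,2]),c,rad)
E
```

```text
[[ 0.226  0.225  0.225  0.224  0.223  0.223  0.222  0.222  0.222]
 [-8.705 -6.882 -4.933 -4.838 -4.726 -4.296 -4.851 -0.984  1.779]]
37.7167
ring z 0.2330842022659445 (-0.0012530192034319043, 0.11614307761192322) 0.047223325818777084
```

The ring is now at z = 0.2323 by the arm's lift (0.233 by camera) and resting. Next is the white dripper.

```bash
python3 - <<'E'
from h import *
np.set_printoptions(precision=4,suppress=True)
p=[*DR,.2]; o=best(p,YAW)
r.movel([*KN,.33],velocity=.25)
r.move_pose([*DR,.2],o); r.movel([*DR,.1],velocity=.2)
print(r.movel([*DR,.035],velocity=.06,contact_N=6),r.get_ee_pos(),r.get_joint_pos())
move_gripper(.3,40); print("gap",r.get_finger_gap(),r.get_grasp_force(),r.get_ee_pos(),r.get_clock())
r.movel([*DR,.06],velocity=.06); print(r.get_wrist_force(),r.get_finger_gap(),r.get_ee_pos())
r.movel([*DR,.335],velocity=.25)
r.move_pose([*RG,.335],best([*RG,.335],YAW)); r.hold(.2)
t=np.array(r.get_ee_pos()); S=R.from_euler('z',-YAW).as_matrix()
for n in("side","top"):
    f,P=grab(n); cv2.imwrite(f"pics/carry_{n}.png",f["image"][...,::-1])
    Q=(P-np.array([*RG,0]))@S.T
    q=Q[(np.linalg.norm(Q[...,:2],axis=-1)<.07)&(abs(Q[...,2]-.35)<.01)]
    if len(q)>10:
        c,rad=cv2.minEnclosingCircle(q[:,:2].astype(np.float32)); print(n,len(q),"flange in ring frame",np.array(c),rad,np.median(q[:,2]))
    q=Q[(np.linalg.norm(Q[...,:2],axis=-1)<.06)&(abs(Q[...,2]-.233)<.01)]
    if len(q)>10:
        c,rad=cv2.minEnclosingCircle(q[:,:2].astype(np.float32)); print(n,len(q),"ring",np.array(c),rad,np.median(q[:,2]))
print(t,r.get_clock(),r.get_finger_gap())
i=cv2.imread("pics/carry_side.png")[90:260,260:460]; cv2.imwrite("pics/carry_crop.png",cv2.resize(i,None,fx=3,fy=3))
E
```

```text
False [0.4847 0.2584 0.0355] [ 0.4445  0.2017  2.031  -0.      0.9079  0.7198]
gap 0.6517764018574606 41.89419789472595 [0.4844 0.2585 0.0358] 41.9167
[-0.4457 -0.6763 -1.9874] 0.6550906074616892 [0.4845 0.2583 0.0604]
side 427 flange in ring frame [-0.0016 -0.0007] 0.04602348059415817 0.35194719577432254
side 457 ring [ 0.0024 -0.0061] 0.053669530898332596 0.23311495641852586
top 328 flange in ring frame [0.0006 0.0024] 0.04591881111264229 0.35073373602614566
top 217 ring [-0.0006 -0.0077] 0.052019886672496796 0.23278155742059337
[ 0.573  -0.0426  0.3351] 45.2333 0.654216863036325
```

View pics/carry_crop.png

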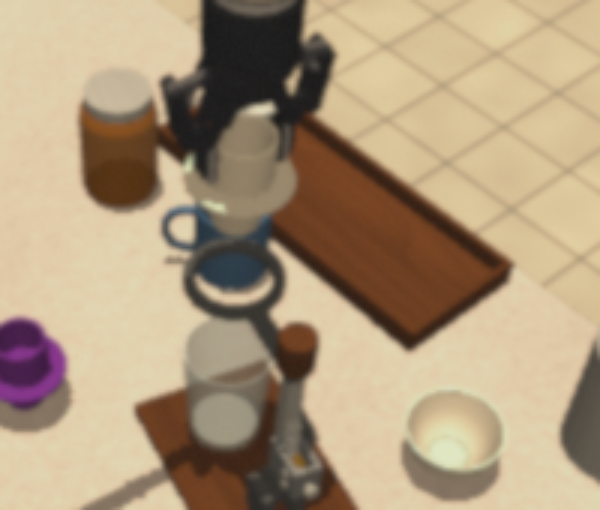

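The picture shows the dripper upright in the fingers at (243,170), with the ring below it at (235,280). The column arm biased the ring fit, so I'll refine it with the arm side excluded.

```bash
python3 - <<'E'
from h import *
from scipy.optimize import least_squares
np.set_printoptions(precision=4,suppress=True)
S=R.from_euler('z',-YAW).as_matrix(); print(r.get_ee_pos())
def fit(q,rad):
    # rim: outermost points per 10 deg sector
    c=np.zeros(2)
    for _ in range(4):
        d=q[:,:2]-c; a=np.digitize(np.arctan2(d[:,1],d[:,0]),np.radians(np.arange(-180,180,10))); n=np.hypot(*d.T)
        e=np.array([q[a==k][np.argmax(n[a==k]),:2] for k in set(a)]); e=e[e[:,1]>-.028]
        c=least_squares(lambda c:np.hypot(*(e-c).T)-rad,c,loss="soft_l1",f_scale=.001).x
    return c,len(e)
for n in("side","top"):
    f,P=grab(n); Q=(P-np.array([*RG,0]))@S.T; d=np.linalg.norm(Q[...,:2],axis=-1)
    for lab,z in(("flange",.351),("ring",.233)):
        print(n,lab,fit(Q[(d<.056)&(abs(Q[...,2]-z)<.007)],.046))
print(r.get_ee_pos(),r.get_clock())
E
```

```text
[ 0.573  -0.0429  0.3351]
side flange (array([-0.0047, -0.015 ]), 18)
side ring (array([-0.0009, -0.0014]), 24)
top flange (array([0.0015, 0.0013]), 13)
top ring (array([ 0.0019, -0.0002]), 13)
[ 0.573  -0.0433  0.3351] 45.3333
```

The top view gives a flange-to-ring offset under 1.5 mm, and the side view agrees, so I'll seat it now.

```bash
python3 - <<'E'
from h import *
np.set_printoptions(precision=4,suppress=True)
r.movel([*RG,.28],velocity=.1); r.hold(.2)
print(r.movel([*RG,.236],velocity=.04,contact_N=4),r.get_ee_pos(),r.get_wrist_force())
print(r.movel([*RG,.219],velocity=.012,contact_N=4),r.get_ee_pos(),r.get_wrist_force(),r.get_clock())
f,P=grab("side"); cv2.imwrite("pics/seat.png",cv2.resize(f["image"][120:280,270:450],None,fx=3,fy=3)[...,::-1])
E
```

```text
False [ 0.5733 -0.044   0.2365] [-0.2569  0.2104 -1.8193]
True [ 0.5729 -0.044   0.2238] [-0.1938 -0.3852  4.8329] 48.4583
```

View pics/seat.png

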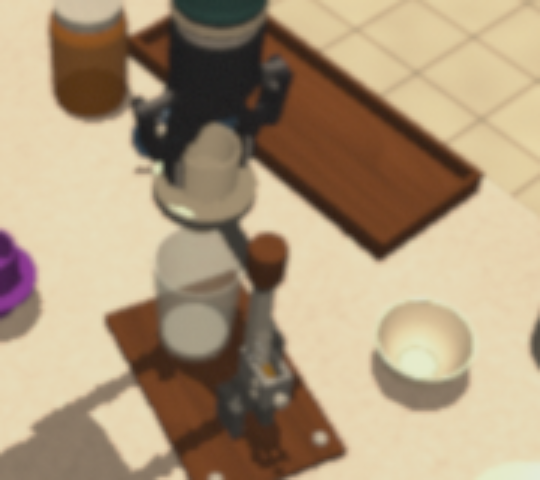

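Contact came at TCP z = 0.2238 against 0.223 expected, and the picture shows the flange at (205,190) lying flat on the ring. I'll release, retreat and check.

```bash
python3 - <<'E'
from h import *
np.set_printoptions(precision=4,suppress=True)
move_gripper(1.0); r.hold(.2); z=r.get_ee_pos()[2]
r.movel([*RG,z+.03],velocity=.08); r.movel([*RG,.37],velocity=.2); r.move_pose([.42,.2,.4],best([.42,.2,.4],YAW)); r.hold(.3)
S=R.from_euler('z',-YAW).as_matrix()
for n in("top","side"):
    f,P=grab(n); Q=(P-np.array([*RG,0]))@S.T; d=np.linalg.norm(Q[...,:2],axis=-1)
    for lab,z,rr in(("flange",.237,.05),("cup top",.279,.034),("knob",.274,.0)):
        q=Q[(d<rr)&(abs(Q[...,2]-z)<.006)] if rr else Q[(np.linalg.norm(Q[...,:2]-[0,-.115],axis=-1)<.025)&(abs(Q[...,2]-z)<.008)]
        if len(q)>5: c,rad=cv2.minEnclosingCircle(q[:,:2].astype(np.float32)); print(n,lab,len(q),np.array(c),rad,np.median(q[:,2]))
    if n=="side":
        q=Q[(d<.05)&(d>.031)&(abs(Q[...,2]-.237)<.006)]; A=np.c_[q[:,:2],np.ones(len(q))]; print("plane tilt",np.linalg.lstsq(A,q[:,2],rcond=None)[0])
        cv2.imwrite("pics/end.png",cv2.resize(f["image"][120:280,270:450],None,fx=3,fy=3)[...,::-1])
print(r.get_clock())
E
```

```text
top flange 630 [ 0.002 -0.001] 0.04791104421019554 0.23798970876547731
top cup top 102 [0.0011 0.0015] 0.028329601511359215 0.2790603936277456
top knob 122 [ 0.0008 -0.1139] 0.01661386340856552 0.27446633770958917
side flange 443 [ 0.0003 -0.0028] 0.04779421165585518 0.23852858695101342
side cup top 149 [-0.0005 -0.001 ] 0.029105832800269127 0.27917263946975035
side knob 144 [-0.0005 -0.1151] 0.01799878291785717 0.27487073995130806
plane tilt [0.0108 0.0217 0.2384]
51.9
```

View pics/end.png

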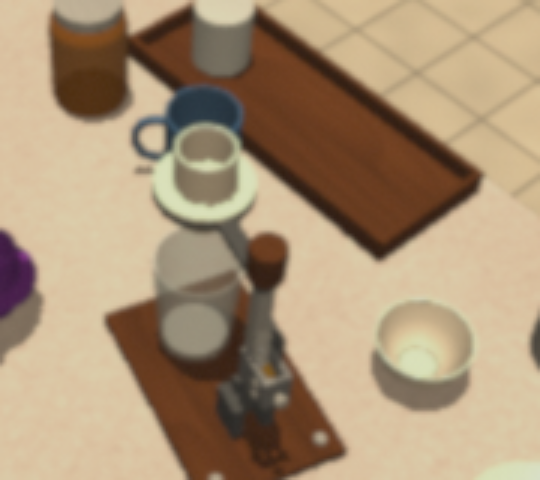

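The dripper at (205,185) is level in the ring with its flange top at 0.238. The knob top is still at 0.274, and the server and neighbouring things haven't moved.

```bash
python3 -c "
from station import ticket
print(ticket.hand_in())"
```

```text
the job is handed in; nothing more can be done
None
```

I handed the job in at about 52 s: the column rests on the pawl at the fourth notch, and the white dripper is seated level in the ring and let go; the judge's verdict was not shown.

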